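# Lock the filler cap back on the lathe lubricator

## Robot

A 7-joint arm with a two-finger parallel gripper is mounted at the origin on the work surface. World frame = base frame: x ahead of the robot, y to its left, z up, the work surface at z = 0. Lengths are in m, angles in rad, forces in N, time in s.
With the tool pointing down it reaches from about 0.425 to 0.925 m from the base axis. Payload 6.8 kg.
Tool frame: the origin (TCP) lies on the mounting face of the last link; the fingertips stand 173 mm ahead of it and the grasp point (between the pads) lies 155 mm ahead of it; z points along the fingers, y is the line along which they close (so a half turn about z gives the same grasp; the last joint's range is limited). The gripper opens to 85 mm and grips with 20 to 120 N. Pads are 22 mm wide; open, the fingers measure 114 mm over their backs; the gripper's body (76 mm by 85 mm) begins 54 mm behind the grasp point. The pads swing forward as they close: fully open they stand 13 mm farther back than shut.
Start: joints at [1.134, 0.477, 0.022, 1.555, -0.011, 1.109, -0.083], TCP at [0.218, -0.639, 0.405] pointing down, gripper open.
Joint ranges: [-2.96, 2.96], [-0.34, 2.1], [-1.41, 1.46], [0.24, 2.44], [-1.37, 4.51], [0.17, 1.92], [-2.96, 2.96]. Speed limits (rad/s): [2.39, 2.39, 3.14, 3.14, 3.14, 3.14, 3.14].

## Interface

Orientations are given as a rotation vector (axis times angle).
In Python, from bench import r gives the robot as it stands.
- The arm moves only by the tool carry_out, never from a script. Its argument "moves" is a list of rows, each a list of 5 numbers: the shift along the tool's x, y, z in m, then the turn about the tool's z in rad, then the finger opening in m, from 0 to 0.0854. In form: [[dx, dy, dz, roll, claw], ...]. A call has exactly 8 rows; each row is the pose to reach, as a shift and turn from the pose commanded when the call began, along the tool's axes at that moment; what a row does not reach only later rows make up. A row lasts 1/10 s, in which the tool goes at most 50 mm and 8.59 degrees, less where a joint would pass 70% of its speed; a pose out of reach is approached as far as the arm can. A call with a gripper value outside its range is refused whole. The fingers move at their own pace and stop on an object; "force" is the grip in N (left out, the last holds). Time passes only in rows, so rows that repeat a pose let the fingers close, or fill a call up. It gives the time, the measured TCP pose, the force, the opening and the grip force at its end, in the units of the state.
- r.get_obs(): the state, without advancing time (a new reading comes with each control period).
- r.grab_frame(name): name is "scene" or "top"; returns the picture (480x640x3 uint8, red, green, blue); there is no depth.
- r.calibration(name): a dict with "fx", "fy", "cx", "cy" (pixels), "rvec" (rotation vector, rad) and "tvec" (3), from world to camera coordinates, as OpenCV has them. Camera axes: x right, y down, z forward; pixel columns grow to the right and rows downward; lengths in m; the calibration is good to about 2 mm. A picture is of the moment at which its call begins. calibration takes no time and is no camera call.
- r.hand_in(): hands the job in; it is judged then, once.
The state is a dict: "clock": time; "joints": joint angles; "qvel": joint speeds; "tau": joint torques, N m; "tcp_pos": TCP position; "orientation": TCP orientation; "contact_force": force on the tool from outside, world axes, zero at the start; "moment": the same for the moment, N m; "grip_width": finger opening in m; "gripper_force": force on a finger pad.
Only numpy, scipy, OpenCV 4.12 (cv2) and the standard library are available. Lean on these libraries where they do the work, as an engineer would, in place of code of your own. Each camera call takes 0.05 s, during which the arm holds its last target. There are 200 camera calls.

## Task

The lubricator has been topped up: put its filler cap back on. Take the cap by its two orange tabs and keep them squeezed; feel for the filler's two slots by turning the cap under light pressure, press it down onto the seal and turn it clockwise to the stop, then let go so that both tabs spring out and lock. Do not force the cap, and leave the other things on the bench where they stand.

Things in the scene. Friction and masses are not known exactly. Their poses are not given: they have to be found in the camera images.
- cap_grip (a point): Grip point of the filler cap (black disc 58 mm across, two upright orange tabs on top, plug below; starts upright on its plug in the tray): on the axis, midway between the tabs. z up, tabs face +y and -y. Tab wings are 24 mm wide (x), reach 12 mm above and 22 mm below this point; keep fingertips above the flat plates there. Outer faces 48 mm apart free, 38 mm squeezed.
- cap_foot (a point): Centre of the underside of the cap's black tapered plug (33 mm across at the top, 25 at the foot; the neck's bore is 35 mm), 48 mm below cap_grip and 18 mm below the disc's underside. Two silver lugs on its lowest 6 mm point along +x and -x (26 degrees wide, out to 21 mm radius, bevelled foot) (same after half a turn). Cap 0.12 kg. Under each tab hangs a 9 mm wide bevelled locking nose, 35 to 39 mm off the axis, its end 2 mm above this point.
- filler (a point): Centre of the rim of the filler neck: silver, 56 mm across, 140 mm above the bench. Axes as the lubricator. Two slots in it let the lugs through with 7 degrees of play either way. They point near +x and -x, but the neck is set up to 18 degrees off that either way and this is not measured: find it by feel or eye. From the slots the cap turns clockwise, seen from above, 60 to 70 degrees to a hard stop.
- lock_ring (a point): Centre of the top of the steel locking ring round the neck, 72 mm inside, 82 outside, 6 mm below the rim. The noses pass inside it only with the tabs squeezed; at the stop they spring out into its two notches (4 degrees of play). cap_grip is 48 mm above the rim while the lugs ride on the rim, 34 once dropped onto the black sprung seal, 30 pressed fully down (2 N to start, 9 N full), 32 locked.
- tab_a (a joint): How far the tab on the cap's +y side is squeezed in: 0 = sprung out, 0.005 m = fully in. Its spring takes about 3 N to start and 8 N fully in.
- tab_b (a joint): The same for the tab on the cap's -y side.
- lubricator: The lathe's oil lubricator, fixed to the bench: cream reservoir with grey lid and a dark green pump block with a gauge on one 150 x 260 mm base plate, its top 114 mm high apart from the filler. Origin at the centre of its underside; y along its length, the reservoir and filler (45 mm from the origin) towards +y, the pump block towards -y. Filler and plug are oily. The filler may be loaded with 80 N in all contacts together (about 1.4 N m at the stop).
- tray: Steel drip tray, fixed, 190 x 220 mm, floor 3 mm and rim 12 mm above the bench; origin at the centre of its underside. The cap starts in it.
- stand: Bystander: magnetic base with post and dial indicator, base 50 x 58 mm, 230 mm tall. Origin at the centre of its underside.
- oiler: Bystander: yellow oil bottle with red spout, 64 mm across, 225 mm tall. Origin at the centre of its underside.
- holder: Bystander: steel milling tool holder standing on end, 62 mm across, 130 mm tall. Origin at the centre of its underside.
- inserts: Bystander: flat blue box of cutting inserts, 55 x 85 x 18 mm, near the robot. Origin at the centre of its underside.
Mind the look-alikes: they are no part of the job. Of the things like the part that bears cap_grip, leave any that is blue or yellow; of the rest the smaller one is meant.

How it is judged:
On the way:
1. the cap has been let down through the slots onto the seal with both tabs squeezed (z of cap_grip in the frame of filler below 0.0355 m and horizontal distance between cap_grip and filler below 0.004 m and value of joint each of tab_a, tab_b above 0.003 m), for 0.1 s.
At the end, for the whole second after the job is handed in: The cap stands upright (within 3.5 degrees) on the filler, centred within 4 mm, held down by its lugs (grip point 29 to 33.5 mm above the rim), both tabs sprung out into the ring's notches (within 1 mm of fully out), at rest and let go (z of cap_grip in the frame of filler between 0.029 and 0.0335 m and horizontal distance between cap_grip and filler below 0.004 m and angle between cap_grip's own z axis and vertical below 0.06 rad and value of joint each of tab_a, tab_b below 0.001 m and linear speed of cap below 0.02 m/s); the robot touches nothing.
It fails at once if the cap is forced: it is pushed or turned against the lubricator with more than 80 N (contact force between cap and lubricator above 80 N).
It fails at once if the stand is moved more than 25 mm (distance of stand from where it was at the start of the episode above 0.025 m).
It fails at once if the oiler is moved more than 25 mm (distance of oiler from where it was at the start of the episode above 0.025 m).
It fails at once if the holder is moved more than 25 mm (distance of holder from where it was at the start of the episode above 0.025 m).
It fails at once if the inserts is moved more than 25 mm (distance of inserts from where it was at the start of the episode above 0.025 m).
It also fails if it takes over 67 s, if anything falls off the work surface, if the arm or the gripper's body presses on something with over 40 N, if the wrist force passes 120 N, or if a joint passes its speed limit or range.

## Working session

There is one attempt and no reset: what is moved stays moved. The work goes in short steps, Python scripts to look and compute and a tool call to move; the robot and the scene stay as the last step left them, time stands still between calls to the robot, and variables do not carry over. Pictures are saved under pics/ and viewed, at most 10 in all, crops included, and the job is handed in when it is done.

Besides the shell and the picture viewer there is one more tool, called after "Emit:" as name(argument=value, ...) on one line, values as JSON. carry_out: Moves the arm, as the interface text tells. Its arguments: {"type":"object","properties":{"moves":{"type":"array","items":{"type":"array","items":{"type":"number"}}},"force":{"type":"number"}},"required":["moves"]}

```bash
mkdir -p pics; ls
python3 - <<'E'
from bench import r
import cv2
for n in("scene","top"):
    f=r.grab_frame(n); cv2.imwrite(f"pics/{n}0.png",f[:,:,::-1]); print(n,r.calibration(n))
print(r.get_obs())
E
```

```text
pics
scene {'fx': 486.8332973607197, 'fy': 486.8332973607197, 'cx': 314.0037509468363, 'cy': 244.73461549456135, 'rvec': array([ 2.17024152,  0.61034583, -0.28562577]), 'tvec': array([-0.55898694, -0.06030515,  1.44129701])}
top {'fx': 498.41071894737803, 'fy': 498.41071894737803, 'cx': 323.21699659668894, 'cy': 248.19473978552895, 'rvec': array([ 2.17674034, -2.19870703,  0.07378445]), 'tvec': array([0.08217553, 0.58255499, 1.31721661])}
{'clock': 0.1, 'joints': array([ 1.13387864,  0.47775109,  0.02232022,  1.55636554, -0.01146138,
        1.10932216, -0.08307793]), 'qvel': array([ 0.00117292, -0.00210912,  0.00153294, -0.00164209,  0.00103607,
        0.00044694,  0.00124221]), 'tau': array([ 3.90591624e-03, -5.97758424e+01,  1.61310352e+00, -2.81954116e+01,
        1.27829664e-02,  5.01861039e-03, -4.96577840e-06]), 'tcp_pos': array([ 0.21790708, -0.63859091,  0.40379424]), 'orientation': array([-3.09756742e+00, -5.14032112e-01,  6.73253284e-04]), 'contact_force': array([-0.24151433,  0.22569871, -0.94771344]), 'moment': array([-0.01824428, -0.01649997, -0.00602478]), 'gripper_force': 0.0, 'grip_width': 0.08505182412612436}
```

View pics/scene0.png

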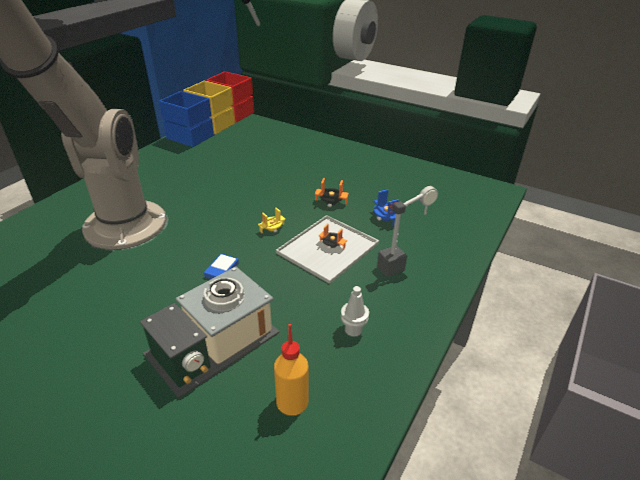

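View pics/top0.png

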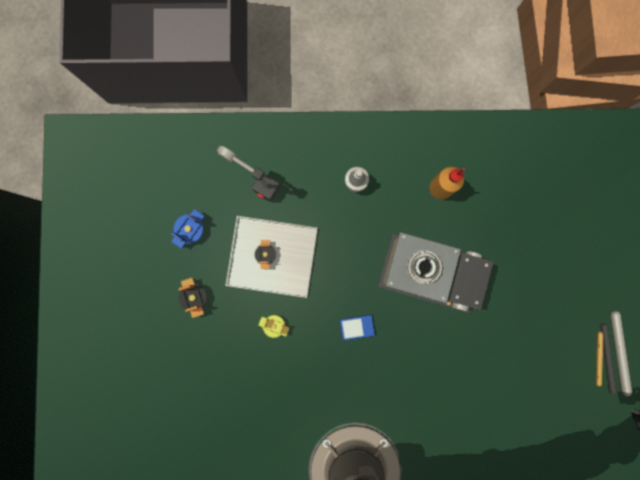

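The scene view has the bench with the lubricator (225,290 at the filler) and the tray (330,245). The top view gives these candidate caps:
- black/orange (265,254), in the tray
- black/orange (192,297), larger, outside the tray
- blue (187,230)
- yellow (273,326)

The smaller black/orange one in the tray fits the description. I'll confirm with a crop and measure.

```bash
cat > h.py <<'E'
import numpy as np, cv2
from bench import r
def ray(n,uv,z):
    c=r.calibration(n); R=cv2.Rodrigues(c["rvec"])[0]; o=-R.T@c["tvec"]
    d=R.T@np.array([(uv[0]-c["cx"])/c["fx"],(uv[1]-c["cy"])/c["fy"],1]); return (o+d*(z-o[2])/d[2])[:2]
def proj(n,p):
    c=r.calibration(n); K=np.array([[c["fx"],0,c["cx"]],[0,c["fy"],c["cy"]],[0,0,1]])
    return cv2.projectPoints(np.float64(p).reshape(-1,3),c["rvec"],c["tvec"],K,None)[0].reshape(-1,2)
def blobs(img,lo,hi,box,amin=8):
    x0,y0,x1,y1=box; m=cv2.inRange(cv2.cvtColor(img,cv2.COLOR_RGB2HSV),lo,hi); k=np.zeros_like(m); k[y0:y1,x0:x1]=m[y0:y1,x0:x1]
    n,_,s,c=cv2.connectedComponentsWithStats(k); return [(s[i,4],c[i],s[i,:4]) for i in range(1,n) if s[i,4]>=amin]
E
python3 - <<'E'
from h import *
t=cv2.imread("pics/top0.png")[:,:,::-1]; s=cv2.imread("pics/scene0.png")[:,:,::-1]
for nm,im,bx in(("top",t,(170,220,290,325)),("scene",s,(310,170,360,255))):
    for b in blobs(im,(5,120,80),(20,255,255),bx): print(nm,b,ray(nm,b[1],.058))
# lubricator lid/base
for b in blobs(t,(0,0,100),(180,60,255),(370,220,500,320),20): print(b, ray("top",b[1],.14))
z=lambda i,x,y,w,h,k:cv2.resize(i[y:y+h,x:x+w],None,fx=k,fy=k,interpolation=cv2.INTER_CUBIC)
a=z(t,165,200,160,140,5)[:,:400*2][:350*2]
a=np.vstack([np.hstack([z(t,170,205,130,120,3),z(t,385,225,115,90,4)[:360,:400]])])
b=np.hstack([z(s,305,170,80,90,4)[:240*1+120],z(s,140,260,140,120,3)])
cv2.imwrite("pics/crop1.png",np.vstack([np.pad(a,((0,0),(0,max(0,800-a.shape[1])),(0,0)))[:300+60,:800],np.pad(b,((0,0),(0,800-b.shape[1]),(0,0)))])[:720][:, :800][:, :][:720]) 
cv2.imwrite("pics/crop1.png",cv2.resize(cv2.imread("pics/crop1.png"),(660,594))[:,:,::-1])
E
```

```text
top (np.int32(49), array([265.08163265, 243.59183673]), array([261, 241,   9,   6], dtype=int32)) [0.59431255 0.22772341]
top (np.int32(60), array([264.31666667, 264.28333333]), array([260, 261,   9,   8], dtype=int32)) [0.54040806 0.22983335]
top (np.int32(127), array([186.90551181, 284.09448819]), array([179, 278,  16,  13], dtype=int32)) [0.4910738  0.43054807]
top (np.int32(143), array([195.29370629, 310.76923077]), array([186, 306,  18,  12], dtype=int32)) [0.42213805 0.40832561]
scene (np.int32(116), array([320.07758621, 189.64655172]), array([315, 178,  10,  23], dtype=int32)) [0.43807813 0.39082255]
scene (np.int32(121), array([342.50413223, 192.54545455]), array([338, 180,  11,  25], dtype=int32)) [0.5044489  0.41258191]
scene (np.int32(17), array([331.17647059, 192.88235294]), array([329, 191,   6,   5], dtype=int32)) [0.47613449 0.3927084 ]
scene (np.int32(78), array([324.06410256, 232.64102564]), array([319, 224,  10,  17], dtype=int32)) [0.55923985 0.20750685]
scene (np.int32(95), array([340.47368421, 238.78947368]), array([337, 229,  10,  20], dtype=int32)) [0.61026346 0.20695812]
scene (np.int32(15), array([332.06666667, 237.46666667]), array([330, 236,   5,   4], dtype=int32)) [0.58831634 0.20019517]
(np.int32(3461), array([421.54752962, 267.10892806]), array([384, 232,  77,  71], dtype=int32)) [ 0.5267616  -0.16236288]
(np.int32(68), array([473.98529412, 253.95588235]), array([467, 251,  15,   7], dtype=int32)) [ 0.55752653 -0.29094032]
(np.int32(95), array([459.67368421, 306.31578947]), array([452, 302,  16,   9], dtype=int32)) [ 0.43097028 -0.2524553 ]
```

View pics/crop1.png

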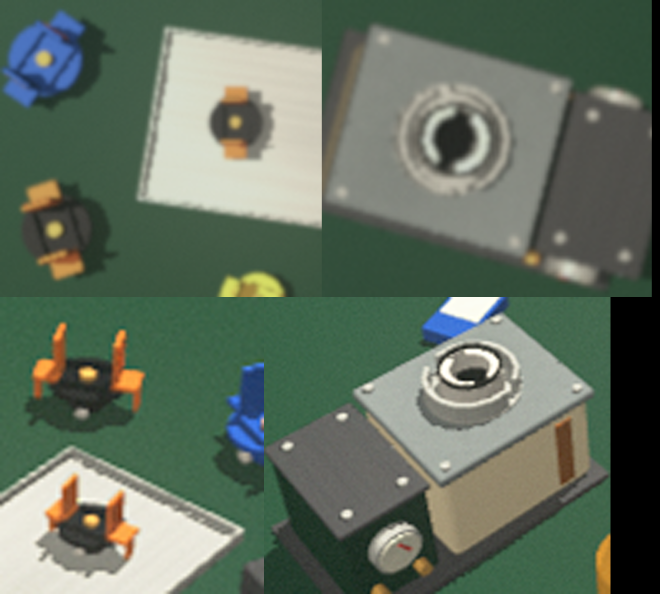

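Confirmed: the tray cap (crop 235,122) is the smaller black/orange one; its tabs lie along world x. The neck shows two dark slots in the white rim (crop ~468,98 and 443,175). Next I'll measure centres and angles.

Run:
```python
from h import *
t=cv2.imread("pics/top0.png")[:,:,::-1]; s=cv2.imread("pics/scene0.png")[:,:,::-1]
# cap gold button: triangulate
P=[]; 
for nm,im,bx in(("top",t,(255,247,275,261)),("scene",s,(325,230,340,245))):
    bl=blobs(im,(15,90,110),(32,255,255),bx,3); print(nm,[(b[0],b[1]) for b in bl])
    if bl:
        b=max(bl,key=lambda b:b[0]); P.append(np.array([ray(nm,b[1],z) for z in(.02,.035,.05)])); print(P[-1])
# neck: white arcs
for nm,im,bx in(("top",t,(405,248,447,288)),("scene",s,(195,268,250,315))):
    m=np.zeros(im.shape[:2],np.uint8); g=cv2.cvtColor(im,cv2.COLOR_RGB2GRAY)
    x0,y0,x1,y1=bx; m[y0:y1,x0:x1]=255*(g[y0:y1,x0:x1]>140)
    pts=np.argwhere(m>0)[:,::-1]
    h=cv2.convexHull(pts.astype(np.float32)); e=cv2.fitEllipse(h); print(nm,"ellipse",e,ray(nm,e[0],.137))
    d=np.zeros_like(m); d[y0:y1,x0:x1]=255*(g[y0:y1,x0:x1]<55); n,_,st,c=cv2.connectedComponentsWithStats(d); print([(st[i],c[i]) for i in range(1,n) if st[i,4]>25])
c0=ray("top",(425.5,266.5),.14); print(c0)
# lid corners angle
m=cv2.inRange(cv2.cvtColor(t,cv2.COLOR_RGB2HSV),(0,0,75),(180,70,255)); k=np.zeros_like(m); k[228:310,384:463]=m[228:310,384:463]
q=cv2.boxPoints(cv2.minAreaRect(np.argwhere(cv2.morphologyEx(k,cv2.MORPH_OPEN,np.ones((5,5)))>0)[:,::-1].astype(np.float32)))
w=np.array([ray("top",p,.114) for p in q]); print("lid",w.round(3),np.linalg.norm(np.diff(w,axis=0),axis=1), "mean",w.mean(0))
```

```text
top [(np.int32(24), array([264.70833333, 254.        ]))]
[[0.56930207 0.23319051]
 [0.56845652 0.23144017]
 [0.56761097 0.22968982]]
scene [(np.int32(18), array([332.        , 237.33333333]))]
[[0.56434678 0.2444793 ]
 [0.57363409 0.22716352]
 [0.5829214  0.20984773]]
top ellipse ((426.27392578125, 268.7149353027344), (33.527252197265625, 42.61396408081055), 143.42584228515625) [ 0.52281146 -0.17439283]
[(array([420, 260,  11,  16, 109], dtype=int32), array([424.53211009, 266.83486239]))]
scene ellipse ((222.76419067382812, 297.0950622558594), (56.438480377197266, 65.32396697998047), 43.93733215332031) [ 0.54465944 -0.18780934]
[(array([218, 289,  15,   8,  57], dtype=int32), array([224.43859649, 292.01754386]))]
[ 0.52814618 -0.17201617]
lid [[ 0.479 -0.053]
 [ 0.625 -0.097]
 [ 0.563 -0.309]
 [ 0.418 -0.263]] [0.1522929  0.22094814 0.15183214] mean [ 0.52118937 -0.18051848]
```

Run:
```python
from h import *
ims={n:cv2.imread(f"pics/{n}0.png") for n in("top","scene")}
c0=np.array([.527,-.171]); out=[]
N=390; k=4 # px per mm
for n in("top","scene"):
    yy,xx=np.mgrid[0:N,0:N]; X=c0[0]+(N/2-yy)/k/1000; Y=c0[1]+(N/2-xx)/k/1000
    p=proj(n,np.stack([X,Y,np.full_like(X,.14)],-1)).reshape(N,N,2).astype(np.float32)
    o=cv2.remap(ims[n],p[...,0],p[...,1],cv2.INTER_CUBIC)
    for rr,dz,col in((28,0,(0,0,255)),(17.5,0,(0,255,255))): cv2.circle(o,(N//2,N//2),int(rr*k),col,1)
    for i in range(12):
        a=np.radians(30*i); cv2.circle(o,(int(N/2-44*k*np.sin(a)),int(N/2-44*k*np.cos(a))),3,(0,255,0) if i else (255,0,255),-1)
    out.append(o)
cv2.imwrite("pics/ortho.png",np.hstack(out))
```

```text
(no output)
```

View pics/ortho.png

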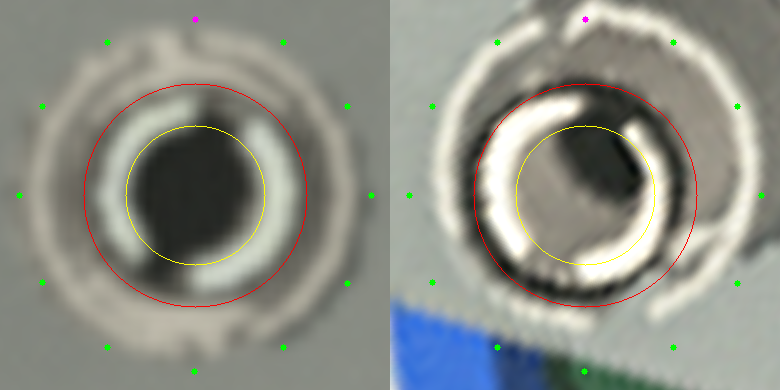

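Top view: neck centre ≈ (0.528, -0.170), slots ≈ 21° clockwise of world +x. Both pictures agree on this. Now the approach to the cap.

Emit:
carry_out(moves=[[0.49,-0.4,0,-1.2,0.085],[0.49,-0.4,0,-1.2,0.085],[0.49,-0.4,0,-1.2,0.085],[0.49,-0.4,0,-1.2,0.085],[0.49,-0.4,0,-1.2,0.085],[0.49,-0.4,0,-1.2,0.085],[0.49,-0.4,0,-1.2,0.085],[0.49,-0.4,0,-1.2,0.085]], force=60)

```text
clock: 0.9
tcp_pos: [0.43, -0.2975, 0.4046]
orientation: [-2.261, -2.181, 0.001]
contact_force: [-0.1, -1.5, 0.0]
grip_width: 0.0849
gripper_force: 0.0
```

```bash
cat >> h.py <<'E'
def st(target=None,yaw=None):
    o=r.get_obs(); R=cv2.Rodrigues(o["orientation"])[0]; y=np.degrees(np.arctan2(R[1,0],R[0,0]))
    print("t",round(o["clock"],2),"tcp",o["tcp_pos"].round(4),"yaw",round(y,2),"tilt",R[:2,2].round(4),"F",o["contact_force"].round(1),"M",o["moment"].round(2),"w",round(o["grip_width"],4),"gf",round(o["gripper_force"],1),"q",o["joints"].round(2))
    if target is not None: print("tool shift",(R.T@(np.array(target)-o["tcp_pos"])).round(4), "roll",None if yaw is None else round(-np.radians(yaw-y),4))
E
python3 -c "
from h import *
st((.5685,.2315,.30),87.8)"
```

```text
t 0.9 tcp [ 0.43   -0.2975  0.4046] yaw 87.93 tilt [-0.0003 -0.0001] F [-0.1 -1.5  0. ] M [ 0.01 -0.07  0.01] w 0.0849 gf 0.0 q [ 0.8   0.25 -0.37  1.9   0.11  1.01  0.35]
tool shift [0.5337 0.1193 0.1045] roll 0.0022
```

Emit:
carry_out(moves=[[0.533,0.119,0.1,0,0.085],[0.533,0.119,0.1,0,0.085],[0.533,0.119,0.1,0,0.085],[0.533,0.119,0.1,0,0.085],[0.533,0.119,0.1,0,0.085],[0.533,0.119,0.1,0,0.085],[0.533,0.119,0.1,0,0.085],[0.533,0.119,0.1,0,0.085]])

```text
clock: 1.7
tcp_pos: [0.5314, 0.0824, 0.3321]
orientation: [2.268, 2.174, -0.001]
contact_force: [1.2, -0.4, 0.2]
grip_width: 0.0854
gripper_force: 0.0
```

```bash
python3 -c "
from h import *
st((.5685,.2315,.245),87.8)"
```

```text
t 1.7 tcp [0.5314 0.0824 0.3321] yaw 87.57 tilt [-0.0003 -0.0003] F [ 1.2 -0.4  0.2] M [-0.02 -0.05 -0.03] w 0.0854 gf 0.0 q [ 0.17  0.39 -0.54  1.93  0.25  0.89 -0.54]
tool shift [0.1506 0.0307 0.0871] roll -0.0041
```

Emit:
carry_out(moves=[[0.05,0.01,0.03,-0.004,0.085],[0.1,0.02,0.06,-0.004,0.085],[0.151,0.031,0.08,-0.004,0.085],[0.151,0.031,0.087,-0.004,0.085],[0.151,0.031,0.087,-0.004,0.085],[0.151,0.031,0.087,-0.004,0.085],[0.151,0.031,0.087,-0.004,0.085],[0.151,0.031,0.087,-0.004,0.085]])

```text
clock: 2.5
tcp_pos: [0.5691, 0.2286, 0.2464]
orientation: [2.265, 2.175, 0.001]
contact_force: [1.0, 0.2, 0.2]
grip_width: 0.0852
gripper_force: 0.0
```

```bash
python3 -c "
from h import *
s=r.grab_frame('scene');t=r.grab_frame('top')
st((.5685,.2315,.207),87.8)
z=lambda i,x,y:cv2.resize(i[y:y+100,x:x+80],None,fx=5,fy=5,interpolation=cv2.INTER_CUBIC)
cv2.imwrite('pics/grasp.png',np.hstack([z(s,290,165),z(t,225,205)])[:,:,::-1])"
```

```text
t 2.6 tcp [0.569  0.229  0.2464] yaw 87.72 tilt [ 0.0011 -0.0003] F [-0.7  0.3  0.2] M [ 0.03  0.05 -0.05] w 0.0847 gf 0.0 q [-0.12  0.61 -0.49  1.8   0.38  0.82 -0.84]
tool shift [ 0.0025 -0.0007  0.0394] roll -0.0014
```

View pics/grasp.png

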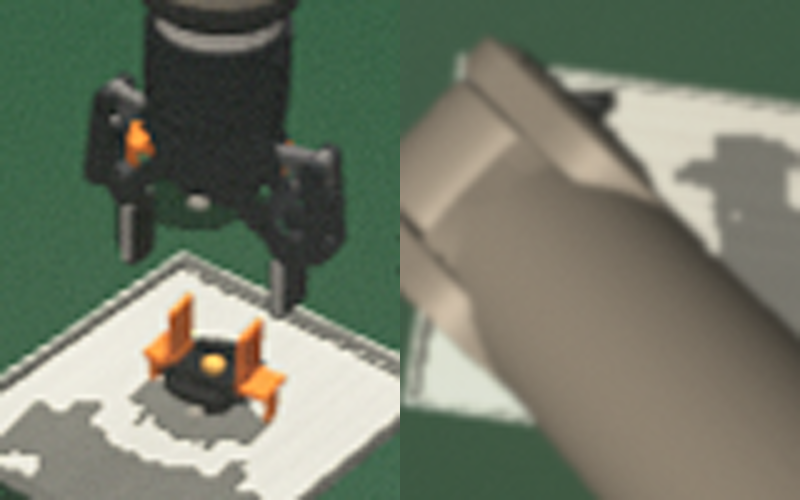

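The open fingers straddle both tabs in the scene view (tabs at crop 180,325 and 250,350). Lowering and squeezing.

Emit:
carry_out(moves=[[0.0025,-0.0005,0.02,0,0.085],[0.0025,-0.0005,0.035,0,0.085],[0.0025,-0.0005,0.039,0,0.085],[0.0025,-0.0005,0.039,0,0.06],[0.0025,-0.0005,0.039,0,0.045],[0.0025,-0.0005,0.039,0,0.03],[0.0025,-0.0005,0.039,0,0.03],[0.0025,-0.0005,0.039,0,0.03]], force=40)

```text
clock: 3.4
tcp_pos: [0.569, 0.2333, 0.2089]
orientation: [2.262, 2.178, 0.004]
contact_force: [-2.3, -0.8, 10.9]
grip_width: 0.0342
gripper_force: 41.0
```

```bash
python3 -c "
from h import *
st((.5685,.2315,.207),87.8)"
```

```text
t 3.4 tcp [0.569  0.2333 0.2089] yaw 87.82 tilt [0.0028 0.0009] F [-2.3 -0.8 10.9] M [-0.25  0.49  0.03] w 0.0342 gf 41.0 q [-0.15  0.66 -0.47  1.82  0.42  0.76 -0.87]
tool shift [-0.0018 -0.0004  0.0018] roll 0.0003
```

```bash
python3 -c "
from h import *
s=r.grab_frame('scene')
z=lambda i,x,y:cv2.resize(i[y:y+70,x:x+80],None,fx=8,fy=8,interpolation=cv2.INTER_CUBIC)
cv2.imwrite('pics/grasp2.png',z(s,290,195)[:,:,::-1])"
```

```text
(no output)
```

View pics/grasp2.png

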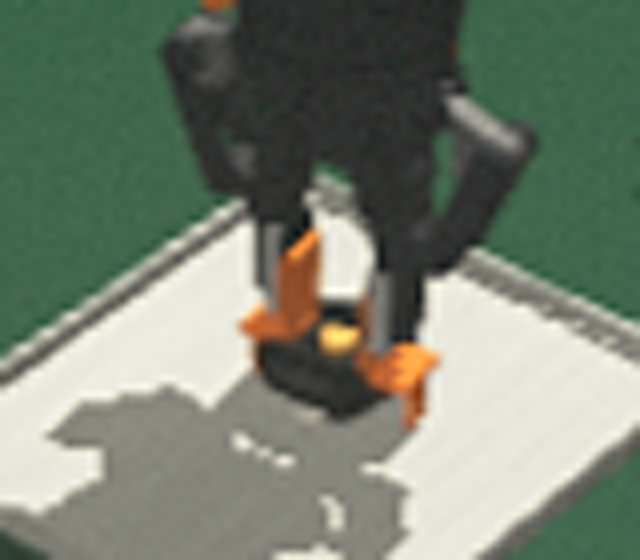

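The grip looks sound: the pads are outside both tabs and above the plates. I'll lift, carry the cap to the filler and turn it towards the slot angle.

Emit:
carry_out(moves=[[0,0,-0.03,0,0.03],[0,0,-0.07,0,0.03],[-0.02,0,-0.11,-0.14,0.03],[-0.06,-0.004,-0.14,-0.28,0.03],[-0.105,-0.008,-0.16,-0.42,0.03],[-0.15,-0.01,-0.17,-0.56,0.03],[-0.195,-0.013,-0.17,-0.7,0.03],[-0.24,-0.016,-0.17,-0.84,0.03]])

```text
clock: 4.25
tcp_pos: [0.5426, -0.0082, 0.3776]
orientation: [1.169, 2.914, -0.0]
contact_force: [1.8, -0.7, -1.7]
grip_width: 0.0343
gripper_force: 41.7
```

```bash
python3 -c "
from h import *
st((.528,-.170,.375),159)"
```

```text
t 4.25 tcp [ 0.5426 -0.0082  0.3776] yaw 136.28 tilt [ 0.0016 -0.0008] F [ 1.8 -0.7 -1.7] M [-0.01 -0.07 -0.02] w 0.0343 gf 41.7 q [ 0.49  0.38 -0.73  1.86  0.3   1.01  0.44]
tool shift [-0.1012 -0.127   0.0027] roll -0.3965
```

Emit:
carry_out(moves=[[-0.03,-0.037,0,-0.13,0.03],[-0.06,-0.075,0,-0.26,0.03],[-0.085,-0.105,0,-0.4,0.03],[-0.1,-0.125,0,-0.4,0.03],[-0.101,-0.127,0,-0.4,0.03],[-0.101,-0.127,0.003,-0.4,0.03],[-0.101,-0.127,0.003,-0.4,0.03],[-0.101,-0.127,0.003,-0.4,0.03]])

```text
clock: 5.05
tcp_pos: [0.5277, -0.1663, 0.3738]
orientation: [0.572, 3.089, 0.001]
contact_force: [0.2, 0.9, -1.0]
grip_width: 0.0339
gripper_force: 41.7
```

```bash
python3 -c "
from h import *
s=r.grab_frame('scene')
st((.528,-.170,.352),159)
o=r.get_obs();p=o['tcp_pos']
a=proj('scene',[[*p[:2],p[2]-.158],[*p[:2],p[2]-.206],[.528,-.17,.14],[.528,-.17,p[2]-.206]]);print(a.round(1))
x0,y0=180,215
im=cv2.resize(s[y0:y0+100,x0:x0+100],None,fx=6,fy=6,interpolation=cv2.INTER_CUBIC)[:,:,::-1].copy()
for q in a: cv2.circle(im,tuple(int(v) for v in (q-(x0,y0))*6),3,(255,0,255),-1)
cv2.imwrite('pics/over.png',im)"
```

```text
t 5.1 tcp [ 0.5277 -0.1664  0.3738] yaw 159.01 tilt [0.0002 0.0002] F [ 0.6 -0.1 -1.7] M [-0.   -0.04  0.01] w 0.0338 gf 41.7 q [ 0.8   0.41 -0.77  1.84  0.33  1.02  1.1 ]
tool shift [-0.0016 -0.0032  0.0218] roll 0.0002
[[218.8 259.6]
 [221.4 277.3]
 [221.9 288.1]
 [220.4 278.3]]
```

View pics/over.png

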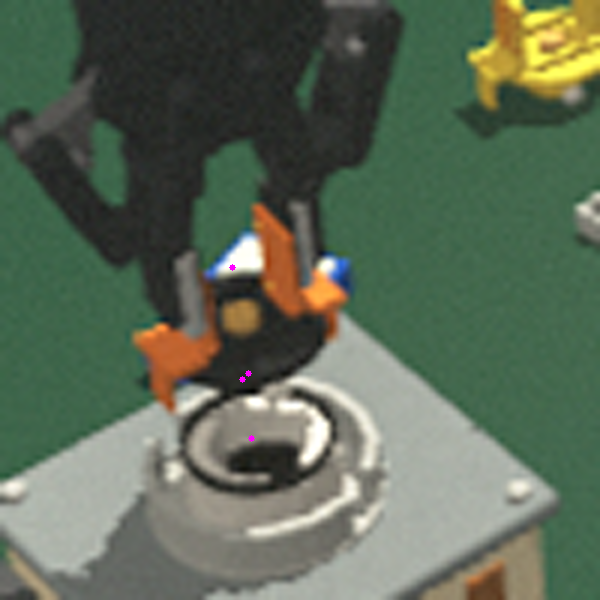

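The cap hangs centred over the neck. In the crop the rim is centred near (259,441) and the cap axis near (243,378), so I'll shift about 5 mm in -y and lower gently.

Emit:
carry_out(moves=[[-0.002,-0.0047,0.005,0,0.03],[-0.002,-0.0047,0.012,0,0.03],[-0.002,-0.0047,0.018,0,0.03],[-0.002,-0.0047,0.021,0,0.03],[-0.002,-0.0047,0.023,0,0.03],[-0.002,-0.0047,0.025,0,0.03],[-0.002,-0.0047,0.027,0,0.03],[-0.002,-0.0047,0.028,0,0.03]])

```text
clock: 5.9
tcp_pos: [0.5278, -0.173, 0.3459]
orientation: [0.576, 3.088, -0.0]
contact_force: [-0.3, 0.6, 2.4]
grip_width: 0.0339
gripper_force: 41.6
```

```bash
python3 -c "
from h import *
st((.528,-.1715,.332),159)"
```

```text
t 5.9 tcp [ 0.5278 -0.173   0.3459] yaw 158.87 tilt [ 0.0005 -0.0001] F [-0.3  0.6  2.4] M [0.08 0.09 0.02] w 0.0339 gf 41.6 q [ 0.79  0.45 -0.75  1.86  0.36  0.97  1.09]
tool shift [0.0004 0.0015 0.0139] roll -0.0023
```

Emit:
carry_out(moves=[[0,0.001,0.001,0,0.03],[0,0.001,0.002,0,0.03],[0,0.001,0.003,0,0.03],[0,0.001,0.003,0,0.03],[0,0.001,0.003,0,0.03],[0,0.001,0.003,0,0.03],[0,0.001,0.003,0,0.03],[0,0.001,0.003,0,0.03]])

```text
clock: 6.7
tcp_pos: [0.5282, -0.1718, 0.3427]
orientation: [0.575, 3.088, 0.001]
contact_force: [2.6, 3.6, -1.6]
grip_width: 0.0342
gripper_force: 41.6
```

```bash
python3 -c "
from h import *
st((.528,-.1715,.332),159)"
```

```text
t 6.7 tcp [ 0.5282 -0.1718  0.3427] yaw 158.89 tilt [0.0006 0.0005] F [ 2.6  3.6 -1.6] M [ 0.77 -0.62  0.08] w 0.0342 gf 41.6 q [ 0.79  0.45 -0.74  1.87  0.37  0.96  1.08]
tool shift [0.0003 0.0002 0.0107] roll -0.0019
```

Emit:
carry_out(moves=[[0,0.001,0.001,0,0.03],[0,0.001,0.002,0,0.03],[0,0.001,0.003,0,0.03],[0,0.001,0.004,0,0.03],[0,0.001,0.005,0,0.03],[0,0.001,0.006,0,0.03],[0,0.001,0.006,0,0.03],[0,0.001,0.006,0,0.03]])

```text
clock: 7.5
tcp_pos: [0.5288, -0.171, 0.3369]
orientation: [0.575, 3.087, 0.001]
contact_force: [5.2, 2.0, -0.6]
grip_width: 0.0336
gripper_force: 41.9
```

```bash
python3 -c "
from h import *
st((.528,-.1715,.332),159)"
```

```text
t 7.5 tcp [ 0.5288 -0.171   0.3369] yaw 158.88 tilt [0.0016 0.0002] F [ 5.2  2.  -0.6] M [ 0.59 -1.23 -0.04] w 0.0336 gf 41.9 q [ 0.78  0.46 -0.74  1.87  0.37  0.95  1.07]
tool shift [ 0.0006 -0.0007  0.0049] roll -0.002
```

It is dropping through the slots. I'll relieve the side force and press on to the seal.

Emit:
carry_out(moves=[[-0.0012,0.0006,0.001,0,0.03],[-0.0012,0.0006,0.002,0,0.03],[-0.0012,0.0006,0.003,0,0.03],[-0.0012,0.0006,0.004,0,0.03],[-0.0012,0.0006,0.005,0,0.03],[-0.0012,0.0006,0.006,0,0.03],[-0.0012,0.0006,0.007,0,0.03],[-0.0012,0.0006,0.008,0,0.03]])

```text
clock: 8.3
tcp_pos: [0.53, -0.1708, 0.3292]
orientation: [0.575, 3.087, 0.0]
contact_force: [3.4, 3.1, 7.2]
grip_width: 0.0342
gripper_force: 43.3
```

```bash
python3 -c "
from h import *
st((.528,-.1715,.328),159)"
```

```text
t 8.3 tcp [ 0.53   -0.1708  0.3292] yaw 158.88 tilt [0.001 0.   ] F [3.4 3.1 7.2] M [ 0.91 -0.63 -0.07] w 0.0342 gf 43.3 q [ 0.77  0.47 -0.74  1.88  0.39  0.94  1.06]
tool shift [ 0.0016 -0.0014  0.0012] roll -0.002
```

Emit:
carry_out(moves=[[-0.0004,0.0009,0.001,0,0.03],[-0.0004,0.0009,0.002,0.05,0.03],[-0.0004,0.0009,0.002,0.12,0.03],[-0.0004,0.0009,0.002,0.2,0.03],[-0.0004,0.0009,0.002,0.28,0.03],[-0.0004,0.0009,0.002,0.36,0.03],[-0.0004,0.0009,0.002,0.44,0.03],[-0.0004,0.0009,0.002,0.5,0.03]])

```text
clock: 9.1
tcp_pos: [0.5305, -0.171, 0.328]
orientation: [1.327, 2.846, -0.002]
contact_force: [0.6, 1.3, 11.2]
grip_width: 0.0343
gripper_force: 44.5
```

```bash
python3 -c "
from h import *
st((.53,-.1708,.328),94)"
```

```text
t 9.1 tcp [ 0.5305 -0.171   0.328 ] yaw 130.01 tilt [ 0.0007 -0.0019] F [ 0.6  1.3 11.2] M [ 0.46 -0.09  0.04] w 0.0343 gf 44.5 q [ 0.69  0.44 -0.62  1.88  0.32  0.92  0.61]
tool shift [ 0.0005 -0.0003 -0.    ] roll 0.6285
```

Emit:
carry_out(moves=[[0,0,0,0.08,0.03],[0,0,0,0.16,0.03],[0,0,0,0.24,0.03],[0,0,0,0.32,0.03],[0,0,0,0.38,0.03],[0,0,0,0.42,0.03],[0,0,0,0.45,0.03],[0,0,0,0.45,0.03]])

```text
clock: 9.9
tcp_pos: [0.5304, -0.1711, 0.3279]
orientation: [1.926, 2.48, -0.002]
contact_force: [-0.0, -0.3, 11.8]
grip_width: 0.0337
gripper_force: 44.5
```

```bash
python3 -c "
from h import *
st((.53,-.1708,.328),94)"
```

```text
t 9.9 tcp [ 0.5304 -0.1711  0.3279] yaw 104.34 tilt [ 0.0004 -0.002 ] F [-0.  -0.3 11.8] M [ 0.37  0.02 -0.08] w 0.0337 gf 44.5 q [ 0.61  0.42 -0.52  1.89  0.27  0.9   0.21]
tool shift [ 0.0004 -0.0003 -0.0001] roll 0.1804
```

Emit:
carry_out(moves=[[0,0,0,0.02,0.03],[0,0,0,0.04,0.03],[0,0,0,0.06,0.03],[0,0,0,0.08,0.03],[0,0,0,0.1,0.03],[0,0,0,0.12,0.03],[0,0,0,0.13,0.03],[0,0,0,0.13,0.03]])

```text
clock: 10.7
tcp_pos: [0.5303, -0.1712, 0.3279]
orientation: [2.082, 2.351, -0.002]
contact_force: [-0.2, 0.6, 11.7]
grip_width: 0.0337
gripper_force: 44.6
```

```bash
python3 -c "
from h import *
st((.53,-.1708,.328),94)"
```

```text
t 10.7 tcp [ 0.5303 -0.1712  0.3279] yaw 96.96 tilt [ 0.0001 -0.0022] F [-0.2  0.6 11.7] M [0.25 0.09 0.28] w 0.0337 gf 44.6 q [ 0.59  0.42 -0.49  1.89  0.25  0.9   0.1 ]
tool shift [ 0.0004 -0.0003 -0.0001] roll 0.0516
```

Emit:
carry_out(moves=[[0,0,0,0.01,0.03],[0,0,0,0.02,0.03],[0,0,0,0.03,0.03],[0,0,0,0.035,0.03],[0,0,0,0.04,0.03],[0,0,0,0.04,0.03],[0,0,0,0.04,0.03],[0,0,0,0.04,0.03]])

```text
clock: 11.5
tcp_pos: [0.5303, -0.1711, 0.3279]
orientation: [2.126, 2.31, -0.003]
contact_force: [-0.3, 0.9, 11.3]
grip_width: 0.034
gripper_force: 44.7
```

```bash
python3 -c "
from h import *
st((.53,-.1708,.328),94)"
```

```text
t 11.5 tcp [ 0.5303 -0.1711  0.3279] yaw 94.75 tilt [ 0.0002 -0.0025] F [-0.3  0.9 11.3] M [0.18 0.1  0.66] w 0.034 gf 44.7 q [ 0.59  0.42 -0.48  1.89  0.25  0.9   0.06]
tool shift [ 0.0004 -0.0003 -0.0001] roll 0.0131
```

The stop is reached (0.66 N m). I'll ease the torque and let go slowly in place.

Emit:
carry_out(moves=[[0,0,0,-0.02,0.03],[0,0,-0.001,-0.03,0.03],[0,0,-0.001,-0.03,0.042],[0,0,-0.001,-0.03,0.048],[0,0,-0.001,-0.03,0.055],[0,0,-0.001,-0.03,0.065],[0,0,-0.001,-0.03,0.075],[0,0,-0.001,-0.03,0.085]])

```text
clock: 12.3
tcp_pos: [0.53, -0.1706, 0.3273]
orientation: [-2.093, -2.341, 0.001]
contact_force: [-0.4, -0.4, -0.5]
grip_width: 0.085
gripper_force: 0.0
```

```bash
python3 -c "
from h import *
st((.53,-.1708,.45),94)"
```

```text
t 12.3 tcp [ 0.53   -0.1706  0.3273] yaw 96.4 tilt [-0.0011 -0.    ] F [-0.4 -0.4 -0.5] M [-0.02  0.02 -0.02] w 0.085 gf 0.0 q [ 0.59  0.42 -0.49  1.89  0.25  0.9   0.09]
tool shift [-0.0002 -0.0002 -0.1227] roll 0.0418
```

Emit:
carry_out(moves=[[0,0,-0.03,0,0.085],[0,0,-0.07,0,0.085],[0,0,-0.11,0,0.085],[0.05,0,-0.12,0,0.085],[0.1,0,-0.12,0,0.085],[0.15,0,-0.12,0,0.085],[0.2,0,-0.12,0,0.085],[0.25,0,-0.12,0,0.085]])

```text
clock: 13.1
tcp_pos: [0.5018, 0.0788, 0.4478]
orientation: [2.094, 2.341, -0.0]
contact_force: [0.9, 0.3, -0.4]
grip_width: 0.0853
gripper_force: 0.0
```

```bash
python3 -c "
from h import *
s=r.grab_frame('scene');t=r.grab_frame('top')
st()
for nm,im,bx in(('top',t,(400,240,460,295)),('scene',s,(190,240,260,315))):
    for b in blobs(im,(5,120,80),(20,255,255),bx): print(nm,b,ray(nm,b[1],.172))
z=lambda i,x,y:cv2.resize(i[y:y+80,x:x+65],None,fx=6,fy=6,interpolation=cv2.INTER_CUBIC)
cv2.imwrite('pics/end.png',np.hstack([z(s,190,240),z(t,393,228)])[:,:,::-1])"
```

```text
t 13.2 tcp [0.5007 0.0847 0.4484] yaw 97.09 tilt [0.0008 0.003 ] F [ 1.1  0.  -0.2] M [ 0.   -0.02  0.04] w 0.0851 gf 0.0 q [ 0.3   0.22 -0.68  1.86  0.15  1.11 -0.31]
top (np.int32(90), array([425.01111111, 255.2       ]), array([420, 251,  13,   9], dtype=int32)) [ 0.55406522 -0.16490754]
top (np.int32(28), array([426.32142857, 266.67857143]), array([424, 264,   6,   6], dtype=int32)) [ 0.52680704 -0.16736731]
top (np.int32(91), array([428.91208791, 278.23076923]), array([423, 274,  13,  10], dtype=int32)) [ 0.4994282  -0.17284432]
scene (np.int32(154), array([210.33766234, 278.92857143]), array([203, 268,  14,  22], dtype=int32)) [ 0.51495042 -0.18566507]
scene (np.int32(215), array([232.35348837, 285.46511628]), array([226, 272,  15,  26], dtype=int32)) [ 0.56582888 -0.17735379]
scene (np.int32(21), array([221.95238095, 285.04761905]), array([219, 283,   7,   5], dtype=int32)) [ 0.54711484 -0.18744565]
scene (np.int32(8), array([258.5, 312.5]), array([258, 311,   2,   4], dtype=int32)) [ 0.65564172 -0.21040771]
```

View pics/end.png

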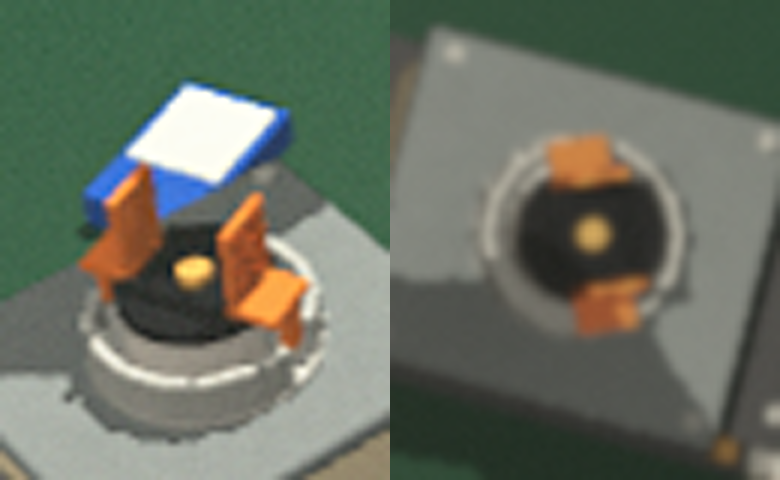

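In the final views the cap sits level inside the ring. The tabs are about 55 mm apart (blob centres), against 54 mm when they were free in the tray, so both have sprung out. Handing in.

```bash
python3 -c "
from h import *
print(r.hand_in())"
```

```text
the job is handed in; nothing more can be done
None
```

The filler cap is back on and turned to its stop, and both tabs look sprung out and locked in the final pictures. I handed the job in at about 13 s; no verdict came back.

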